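Set a bezel cup and hold the third-hand tweezers open to the lines

ROBOT

A 7-joint arm with a two-finger parallel gripper is mounted at the origin on the work surface. World frame = base frame: x ahead of the robot, y to its left, z up, the work surface at z = 0. Lengths are in m, angles in rad, forces in N, time in s.
With the tool pointing down it reaches from about 0.4 to 0.9 m from the base axis. Payload 5.5 kg.
Tool frame: the origin (TCP) lies on the centre line of the jaws, within the pads' length; the fingertips stand r.tips_ahead ahead of it and the grasp point (between the pads) lies 3 mm ahead of it (r.tips_ahead is the distance from the TCP to the fingertips, in m); z points along the fingers, y is the line along which they close (so a half turn about z gives the same grasp; the last joint's range is limited). The gripper opens to 85 mm and grips with 20 to 120 N. Pads are 22 mm wide; open, the fingers measure 114 mm over their backs; the gripper's body (76 mm by 85 mm) begins 54 mm behind the grasp point. The pads swing forward as they close: fully open they stand 13 mm farther back than shut.
Start: joints at [1.421, 0.501, -0.427, 1.55, 0.221, 1.138, -0.21], TCP at [0.261, -0.595, 0.253] pointing down, gripper open.
Joint ranges: [-2.88, 2.88], [-0.31, 2.03], [-1.54, 1.56], [0.2, 2.42], [-1.41, 4.55], [0.19, 2.02], [-2.57, 2.57]. Speed limits (rad/s): [2.57, 2.57, 3.14, 3.14, 3.14, 3.14, 3.14].

INTERFACE

Orientations are given as [roll, pitch, yaw] about the fixed x, y, z axes, in that order (R = Rz(yaw) Ry(pitch) Rx(roll)).
In Python, from workcell import r gives the robot as it stands.
- The arm moves only by the tool jog_arm, never from a script. Its arguments are lists of equal length, an entry for each row: "slide": the shift along the tool's x, y, z in cm, a list of three; "twist": the turn, a rotation vector about the tool's x, y, z in degrees, a list of three. A call has 1 to 20 rows; each row is the pose to reach, as a shift and turn from the pose commanded when the call began, along the tool's axes at that moment; what a row does not reach only later rows make up. A row lasts 1/8 s, in which the tool goes at most 62.5 mm and 10.7 degrees, less where a joint would pass 70% of its speed; a pose out of reach is approached as far as the arm can. A call with a gripper value outside its range is refused whole. "gripper" is the opening, from 0 (shut) to 1 (fully open), set as the call begins (left out, the last holds). The fingers move at their own pace and stop on an object; "force" is the grip in N (left out, the last holds). Time passes only in rows, so rows that repeat a pose let the fingers close. It gives the time, the measured TCP pose, the force, the opening and the grip force at its end, in the units of the state.
- r.get_state(): the state, without advancing time (a new reading comes with each control period).
- r.read_camera(name): name is "scene" or "top" or "wrist"; returns a dict with "color" (420x560x3 uint8, red, green, blue), "range_z" (420x560 float32, m along the optical axis (not along the pixel's ray), 0 where there is no reading), "K" (3x3 intrinsics, pixels), "k1" (the pictures are not rectified: a ray, as slopes to the right and down, at radius r is drawn at 1 + k1 r^2 times it, then the intrinsics apply), "camera_from_world" (4x4, takes a point from world to camera coordinates). Camera axes: x right, y down, z forward; pixel columns grow to the right and rows downward; lengths in m; the calibration is good to about 2 mm. A picture is of the moment at which its call begins.
- r.finish_job(): hands the job in; it is judged then, once.
The state is a dict: "clock": time; "joint_pos": joint angles; "joint_velocities": joint speeds; "joint_torque": joint torques, N m; "position": TCP position; "tool_rot": TCP orientation; "force": force on the tool from outside, world axes, zero at the start; "wrist_torque": the same for the moment, N m; "grip_width": finger opening in m; "gripper_force": force on a finger pad.
Only numpy, scipy, OpenCV 4.12 (cv2) and the standard library are available. Lean on these libraries where they do the work, as an engineer would, in place of code of your own. Each camera call takes 0.05 s, during which the arm holds its last target. There are 200 camera calls.

TASK

Get the soldering station ready for me to put in the bail: lay one of the three copper bezel cups rim down in the round recess of the white soldering block and let go of it. Then squeeze the brown grips of the third hand's cross-lock tweezers until their tips have opened as far apart as the two dark lines scribed on the block beneath them (20 mm) and finish while still holding them steadily at that gap; never spread the tips far wider than the lines, and leave the other cups and the rest of the bench as they are.

Things in the scene. Friction and masses are not known exactly. Their poses are not given: they have to be found in the camera images.
- station: Soldering station, fixed: dark steel tray 300 x 130 x 6 mm. Origin under its middle, on the bench; x runs along the tweezers towards their tips, z up. Third hand (118 mm post) at x = -112 mm; white soldering block 100 x 90 mm at x 47 to 147 mm, top 31 mm above the bench, with a round recess 38 mm wide, 4 mm deep, its edge bevelled 2 mm.
- recess (a point): Centre of the recess floor, 27 mm above the bench, at station x = 97 mm, y = 0; 4 mm below the block's top face. The tweezer tips end 32 mm short of it, towards the post.
- lines (a point): Point on the block's top face midway between the two dark scribed lines, right under the closed tips (station x = 65 mm). The lines run along station x, at y = +10 and -10 mm: 20 mm apart.
- tweezer_left: Steel spring arm of the cross-lock tweezers (165 mm long, sloping down 12 degrees to the tips) with its grip on the station's +y side. It turns about its origin at the tail, 77 mm above the bench. The arms cross, so squeezing the grips opens the tips; let go, they spring shut. Opening starts at a squeeze of about 4 N; 20 mm of gap takes about 8 N; 39 mm is the stop.
- tweezer_right: The other spring arm, its grip on the station's -y side; otherwise the same.
- grip_left (a point): Outer face of the left arm's brown fibre grip (50 mm long, 11 mm high), 100 mm from the tail, 56 mm above the bench, at station x about 1 mm. At rest the grips measure 44 mm over their outer faces here; squeezed by 12 mm, to about 32 mm, the tips are 20 mm apart (1.65 mm of gap per mm). Below them only the tray, 50 mm down; 40 mm free on either side.
- grip_right (a point): The same on the right arm's grip.
- tip_left (a point): Inner face of the left arm's tip, at its end (43 mm above the bench, 12 mm above the block). After the crossing it lies on the -y side. The distance between the two tip points is the gap: 0 when shut.
- tip_right (a point): Inner face of the right arm's tip, at its end, on the +y side.
- disc: Round white plastic sorting disc, fixed, 200 mm wide, 6 mm thick, on which the three cups lie; a blue dotted arc at its edge. Origin under its centre, on the bench.
- cup_a: Copper bezel cup: round, 30 mm wide outside, 12 mm high, wall 1.5 mm, flat back at one end, open rim at the other, about 18 g. Origin at its centre, 6 mm from either end; its z axis points out of the open rim (z up: rim up; z down: rim down, flat back on top). One of the three cups lies rim down, two rim up; any may be used.
- cup_b: Another copper bezel cup, as cup_a.
- cup_c: Another copper bezel cup, as cup_a.
- cutters: Flush cutters with blue handles, 135 mm long, 12 mm high, lying on the bench; leave alone. Origin at the pivot.
- bead_cup: Clear plastic cup of red and amber beads, 48 mm wide, 30 mm high; leave alone. Origin under its centre.
- wire_spool: Brass spool, 48 mm wide, 24 mm high; leave alone. Origin under its centre.
- flux_jar: Green glass jar with white lid, 52 mm wide, 55 mm high; leave alone. Origin under its centre.
- agate: Polished brown-red stone, 41 mm wide, 12 mm high; leave alone. Origin under its centre.
- round_tin: Round steel tin, 65 mm wide, 23 mm high; leave alone. Origin under its centre.
- bench_block: Square steel bench block 60 x 60 x 18 mm; leave alone. Origin under its centre.

How it is judged:
On the way:
1. a bezel cup lies rim down in the recess, released (((horizontal distance between cup_a and recess below 0.005 m and z of cup_a in the frame of recess between 0.0045 and 0.0075 m and angle between cup_a's own z axis and vertical above 2.967 rad and linear speed of cup_a below 0.02 m/s and contact force between cup_a and the fingers below 0.1 N) or (horizontal distance between cup_b and recess below 0.005 m and z of cup_b in the frame of recess between 0.0045 and 0.0075 m and angle between cup_b's own z axis and vertical above 2.967 rad and linear speed of cup_b below 0.02 m/s and contact force between cup_b and the fingers below 0.1 N) or (horizontal distance between cup_c and recess below 0.005 m and z of cup_c in the frame of recess between 0.0045 and 0.0075 m and angle between cup_c's own z axis and vertical above 2.967 rad and linear speed of cup_c below 0.02 m/s and contact force between cup_c and the fingers below 0.1 N))), for 0.3 s.
At the end, for the whole second after the job is handed in: A cup lies rim down in the recess (centre within 5 mm, height within 1.5 mm, level within 10 degrees), at rest and let go; the fingers press both tweezer arms (over 1 N each) and the tips stand 17 to 23 mm apart, steady. The robot finishes holding (((horizontal distance between cup_a and recess below 0.005 m and z of cup_a in the frame of recess between 0.0045 and 0.0075 m and angle between cup_a's own z axis and vertical above 2.967 rad and linear speed of cup_a below 0.02 m/s and contact force between cup_a and the fingers below 0.1 N) or (horizontal distance between cup_b and recess below 0.005 m and z of cup_b in the frame of recess between 0.0045 and 0.0075 m and angle between cup_b's own z axis and vertical above 2.967 rad and linear speed of cup_b below 0.02 m/s and contact force between cup_b and the fingers below 0.1 N) or (horizontal distance between cup_c and recess below 0.005 m and z of cup_c in the frame of recess between 0.0045 and 0.0075 m and angle between cup_c's own z axis and vertical above 2.967 rad and linear speed of cup_c below 0.02 m/s and contact force between cup_c and the fingers below 0.1 N)) and distance between tip_left and tip_right between 0.017 and 0.023 m and contact force between each of tweezer_left, tweezer_right and the fingers above 1 N and angular speed of each of tweezer_left, tweezer_right below 0.1 rad/s); the arm keeps its last pose, push and grip.
It fails at once if the tips were spread far wider than the lines (over 30 mm) (distance between tip_left and tip_right above 0.03 m).
It fails at once if a bystander on the bench was moved by over 25 mm (distance of any of cutters, bead_cup, wire_spool, flux_jar, agate, round_tin, bench_block from where it was at the start of the episode above 0.025 m).
It fails at once if a second cup was moved by over 25 mm (distance of each of cup_a, cup_b from where it was at the start of the episode above 0.025 m or distance of each of cup_a, cup_c from where it was at the start of the episode above 0.025 m or distance of each of cup_b, cup_c from where it was at the start of the episode above 0.025 m).
It also fails if it takes over 61 s, if anything falls off the work surface, if the arm or the gripper's body presses on something with over 40 N, if the wrist force passes 120 N, or if a joint passes its speed limit or range.

## Working session

There is one attempt and no reset: what is moved stays moved. The work goes in short steps, Python scripts to look and compute and a tool call to move; the robot and the scene stay as the last step left them, time stands still between calls to the robot, and variables do not carry over. Pictures are saved under pics/ and viewed, at most 10 in all, crops included, and the job is handed in when it is done.

Besides the shell and the picture viewer there is one more tool, called after "Emit:" as name(argument=value, ...), one argument or row to a line, values as JSON. jog_arm: Moves the arm, as the interface text tells. Its arguments: {"type":"object","properties":{"slide":{"type":"array"},"twist":{"type":"array"},"gripper":{"type":"number"},"force":{"type":"number"}},"required":["slide","twist"]}

```bash
mkdir -p pics; ls
cat > h.py <<'E'
import numpy as np, cv2
from workcell import r
from scipy.spatial.transform import Rotation as R
def grab(n,save=None):
    d=r.read_camera(n)
    if save: cv2.imwrite('pics/'+save,cv2.cvtColor(d['color'],cv2.COLOR_RGB2BGR))
    np.savez('pics/'+n+'.npz',**{k:d[k] for k in d})
    return d
def load(n): return dict(np.load('pics/'+n+'.npz'))
def ray(d,u,v):
    K=d['K'];k1=float(d['k1'])
    s=cv2.undistortPoints(np.array([[[u,v]]],float),K,np.array([k1,0,0,0.]))[0,0]
    M=np.linalg.inv(d['camera_from_world'])
    return M[:3,3],M[:3,:3]@np.array([s[0],s[1],1.])
def at_z(d,u,v,z):
    o,w=ray(d,u,v); return o+w*(z-o[2])/w[2]
def at_range(d,u,v):
    o,w=ray(d,u,v); return o+w*d['range_z'][int(round(v)),int(round(u))]
def proj(d,p):
    M=d['camera_from_world']
    return cv2.projectPoints(np.array([p],float),cv2.Rodrigues(M[:3,:3])[0],M[:3,3],d['K'],np.array([float(d['k1']),0,0,0.]))[0][0,0]
def tri(d1,p1,d2,p2):
    o1,a=ray(d1,*p1);o2,b=ray(d2,*p2)
    t=np.linalg.lstsq(np.c_[a,-b],o2-o1,rcond=None)[0]
    P,Q=o1+a*t[0],o2+b*t[1]; return (P+Q)/2,np.linalg.norm(P-Q)
E
python3 - <<'E'
from h import *
a=grab('top','top1.png');b=grab('scene','scene1.png')
s=r.get_state();print(s['position'],s['tool_rot'],s['grip_width'],r.tips_ahead,s['clock'])
E
```

```text
pics
[ 0.26045538 -0.59492747  0.25237742] [-3.13988595e+00 -3.23172345e-05  4.12777085e-01] 0.08541637365972093 0.022 0.1
```

View pics/top1.png

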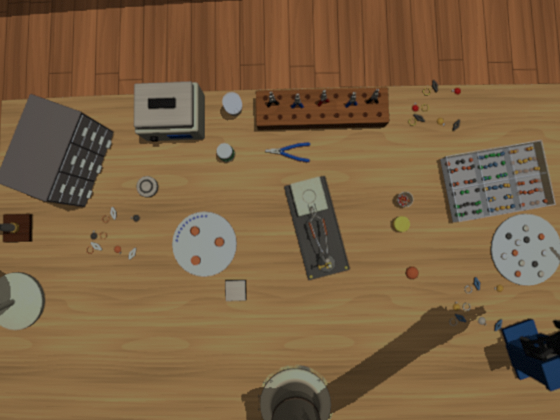

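View pics/scene1.png

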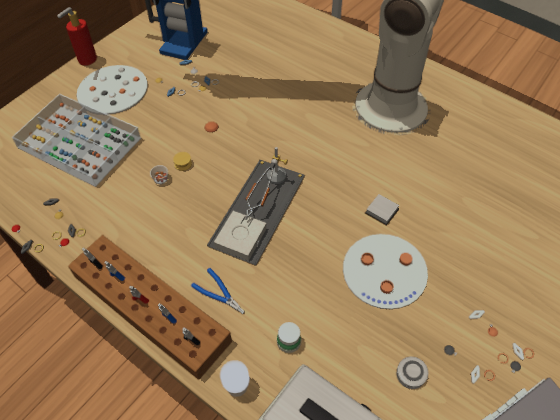

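The top view shows the disc at (204,244) with cups at about (194,231), (219,242) and (193,259). The station is at about (317,228), with the recess near (309,197). I'll enlarge these areas.

Run:
```python
from h import *
t=cv2.imread('pics/top1.png');s=cv2.imread('pics/scene1.png')
z=lambda im,x,y,w,h,f:cv2.resize(im[y:y+h,x:x+w],None,fx=f,fy=f,interpolation=cv2.INTER_CUBIC)
# left: top 170..240 x 208..280 ; top 280..350 x 170..280
im=np.zeros((600,800,3),np.uint8)
A=z(t,170,208,70,72,4);B=z(s,340,232,90,76,4);C=z(t,282,172,70,110,5)
im[:288,:280]=A; im[290:594,:360]=B; im[:550,380:730]=C
cv2.imwrite('pics/crop1.png',im)
a=load('top')
for n,(u,v) in dict(A=(194,231),B=(219,242),C=(193,259),disc=(204,244),rec=(309,197),traycorner=(346,270)).items(): print(n,at_range(a,u,v).round(4))
```

```text
A [0.5292 0.3014 0.0032]
B [0.4937 0.2227 0.0095]
C [0.4435 0.3022 0.0157]
disc [0.4884 0.2704 0.004 ]
rec [ 0.6238 -0.0557  0.0268]
traycorner [ 3.997e-01 -1.643e-01 -3.000e-04]
```

View pics/crop1.png

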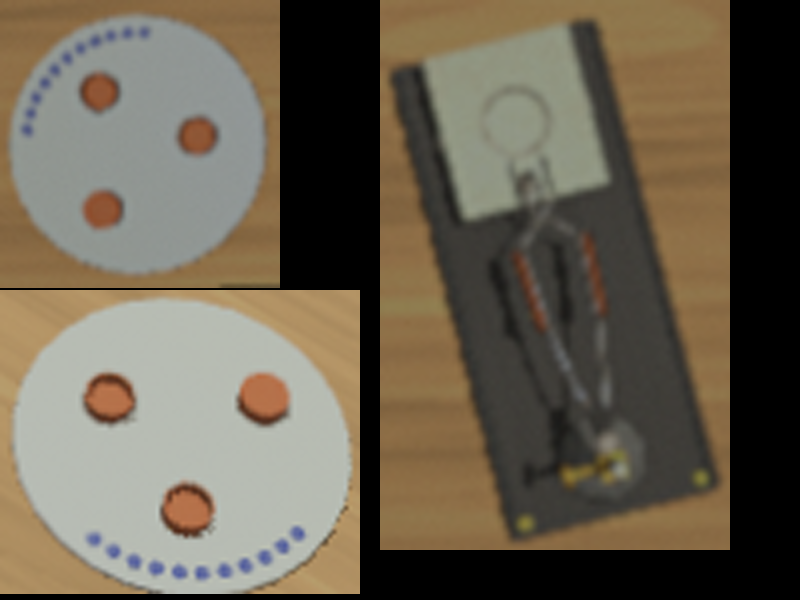

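Cup C (top picture (195.5,260), scene (406,258)) is the one lying rim down. I'll compute its height, the station frame and the way there.

Run:
```python
from h import *
a=load('top');b=load('scene')
c=lambda x,y:(282+x/5-.4,172+y/5-.4)
tl,tr,bl,br=[at_z(a,*c((x-380),y),.006) for x,y in [(392,70),(597,20),(512,540),(718,487)]]
print('tray',[p.round(4) for p in (tl,tr,bl,br)],np.linalg.norm(tl-bl),np.linalg.norm(tl-tr))
ax=(tl+tr-bl-br)/2;yaw=np.arctan2(ax[1],ax[0]);ctr=(tl+tr+bl+br)/4
print('yaw',yaw,'ctr',ctr)
S=np.eye(3);S[:2,:2]=[[np.cos(yaw),-np.sin(yaw)],[np.sin(yaw),np.cos(yaw)]]
print('recess pred',ctr+S@[.097,0,0],'pix',at_z(a,*c(136,121),.031), 'grip',ctr+S@[.001,0,0])
print('cupC tri',tri(a,(170+102/4-.4,208+209/4-.4),b,(340+264/4-.4,232+104/4-.4)), at_z(a,195.1,259.9,.018))
s=r.get_state();Rt=R.from_euler('xyz',s['tool_rot'])
for w in [(.45,-.45,.30),(.6,-.2,.3),(.6,.0,.3),(.5,.2,.25),(.44,.30,.16)]:
  print(w,(Rt.inv().apply(np.array(w)-s['position'])*100).round(1))
```

```text
tray [array([0.6632, 0.0194, 0.006 ]), array([ 0.6911, -0.1078,  0.006 ]), array([ 0.3737, -0.0472,  0.006 ]), array([ 0.4031, -0.1732,  0.006 ])] 0.297070061796044 0.13032308126447442
yaw 0.22475910491218606 ctr [ 0.53277124 -0.0772071   0.006     ]
recess pred [ 0.62733148 -0.05558856  0.006     ] pix [ 0.62697772 -0.0549686   0.031     ] grip [ 0.53374609 -0.07698423  0.006     ]
cupC tri (array([0.44042838, 0.2955622 , 0.02001663]), np.float64(0.002112527054494121)) [0.44076358 0.2951612  0.018     ]
(0.45, -0.45, 0.3) [23.2 -5.7 -4.8]
(0.6, -0.2, 0.3) [ 46.9 -22.6  -4.7]
(0.6, 0.0, 0.3) [ 55.  -40.9  -4.7]
(0.5, 0.2, 0.25) [ 53.8 -63.2   0.3]
(0.44, 0.3, 0.16) [ 52.3 -74.8   9.4]
```

Emit:
jog_arm(
  slide=[
    [5.8, -1.4, -1.2],
    [11.6, -2.8, -2.4],
    [17.4, -4.3, -3.6],
    [23.2, -5.7, -4.8],
    [28, -9, -4.8],
    [32.6, -12.5, -4.8],
    [37.4, -16, -4.8],
    [42, -19, -4.7],
    [46.9, -22.6, -4.7],
    [49, -27, -4.7],
    [51, -32, -4.7],
    [53, -36.5, -4.7],
    [55, -41, -4.7],
    [54.7, -46.5, -3.5],
    [54.4, -52, -2],
    [54, -57.5, -1],
    [53.8, -63, 0.3],
    [53.2, -68, 3],
    [52.7, -72, 6],
    [52.3, -74.8, 9.4],
  ],
  twist=[
    [0, 0, 0],
    [0, 0, 0],
    [0, 0, 2],
    [0, 0, 4],
    [0, 0, 6],
    [0, 0, 8],
    [0, 0, 10],
    [0, 0, 10.8],
    [0, 0, 10.8],
    [0, 0, 10.8],
    [0, 0, 10.8],
    [0, 0, 10.8],
    [0, 0, 10.8],
    [0, 0, 10.8],
    [0, 0, 10.8],
    [0, 0, 10.8],
    [0, 0, 10.8],
    [0, 0, 10.8],
    [0, 0, 10.8],
    [0, 0, 10.8],
  ],
)

```text
clock: 2.6
position: [0.4385, 0.3015, 0.1586]
tool_rot: [-3.141, -0.001, 0.226]
force: [0.9, -0.5, 0.9]
grip_width: 0.0854
gripper_force: 0.0
```

Run:
```python
from h import *
w=grab('wrist','w1.png'); print(np.linalg.inv(w['camera_from_world'])[:3,3], proj(w,(.4408,.2952,.018)))
```

```text
[0.50561079 0.31574956 0.27917963] [286.13735948 197.57414821]
```

View pics/w1.png

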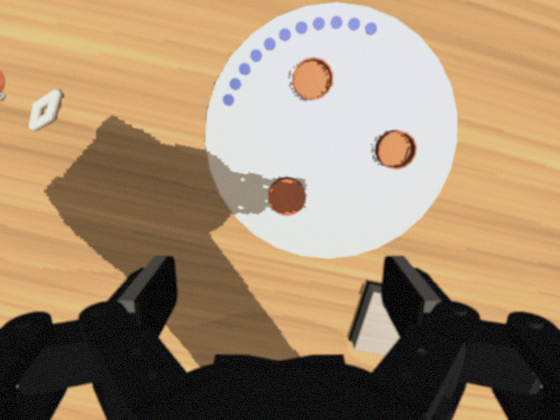

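The wrist picture shows cup C, flat back up, at (288,196), and the fingertips at about (165,262) and (395,262).

Run:
```python
from h import *
w=load('wrist');s=r.get_state();p=np.array(s['position'])
print('cup',at_z(w,288,196.5,.018),at_range(w,288,197),'disc top',at_range(w,330,220))
a=load('top');print('tri',tri(w,(288,196.5),a,(195.1,259.9)))
for u,v in [(168,259),(392,259),(160,259),(155,265),(400,262)]:
  q=at_range(w,u,v);print((u,v),q.round(4),'below tcp',(p[2]-q[2]).round(4))
e=np.array([.4408,.2952,0])-p;print('tool delta',R.from_euler('xyz',s['tool_rot']).inv().apply(e))
```

```text
cup [0.44196477 0.29398408 0.018     ] [0.44163804 0.29391364 0.01826264] disc top [0.42750169 0.25454721 0.00693842]
tri (array([0.44151695, 0.29445667, 0.0191149 ]), np.float64(0.0016030940457138086))
(168, 259) [0.441  0.3451 0.1565] below tcp -0.0019
(392, 259) [0.4607 0.2609 0.1574] below tcp -0.0028
(160, 259) [0.4405 0.3481 0.1569] below tcp -0.0023
(155, 265) [0.441  0.3479 0.1632] below tcp -0.0086
(400, 262) [0.4617 0.2593 0.1613] below tcp -0.0067
tool delta [0.00611496 0.00959235 0.15452698]
```

Emit:
jog_arm(
  slide=[
    [0.15, 0.75, 4],
    [0.15, 0.75, 8],
    [0.15, 0.75, 8],
    [0.15, 0.75, 8],
    [0.15, 0.75, 8],
    [0.15, 0.75, 8],
  ],
  twist=[
    [0, 0, 0],
    [0, 0, 0],
    [0, 0, 0],
    [0, 0, 0],
    [0, 0, 0],
    [0, 0, 0],
  ],
  gripper=0.53,
  force=20,
)

```text
clock: 3.4
position: [0.4438, 0.2931, 0.0807]
tool_rot: [-3.141, -0.002, 0.224]
force: [1.2, -0.3, -0.3]
grip_width: 0.045
gripper_force: 0.0
```

Run:
```python
from h import *
w=grab('wrist','w2.png');s=r.get_state();p=np.array(s['position']);print(p,s['grip_width'])
Z=w['range_z'];Rt=R.from_euler('xyz',s['tool_rot'])
for band in [(160,275),(285,400)]:
  L=[]
  for v in range(180,330,2):
    for u in range(*band,2):
      if 0<Z[v,u]<.25:
        q=Rt.inv().apply(at_range(w,u,v)-p)
        if abs(q[0])<.03 and abs(q[1])<.06: L.append((*q,u,v))
  L=np.array(L);L=L[L[:,2]<.045]
  i=np.argsort(-L[:,2])[:6];print(L[i].round(4))
print('cup pred',proj(w,(.4415,.2945,.018)))
```

```text
[0.4436048  0.29292291 0.08043139] 0.045234606781354963
[[ 1.50e-03 -2.15e-02  1.87e-02  2.28e+02  2.66e+02]
 [ 1.10e-02 -2.19e-02  1.85e-02  2.26e+02  2.46e+02]
 [ 8.20e-03 -2.20e-02  1.85e-02  2.26e+02  2.52e+02]
 [ 1.04e-02 -2.19e-02  1.79e-02  2.26e+02  2.48e+02]
 [-0.00e+00 -2.14e-02  1.77e-02  2.28e+02  2.70e+02]
 [-1.00e-03 -2.15e-02  1.77e-02  2.28e+02  2.72e+02]]
[[1.09e-02 2.36e-02 1.86e-02 3.31e+02 2.46e+02]
 [1.01e-02 2.36e-02 1.83e-02 3.31e+02 2.48e+02]
 [9.30e-03 2.35e-02 1.80e-02 3.31e+02 2.50e+02]
 [8.50e-03 2.35e-02 1.76e-02 3.31e+02 2.52e+02]
 [6.90e-03 2.35e-02 1.72e-02 3.31e+02 2.56e+02]
 [5.00e-03 2.36e-02 1.71e-02 3.31e+02 2.60e+02]]
cup pred [273.64150657 237.1674461 ]
```

View pics/w2.png

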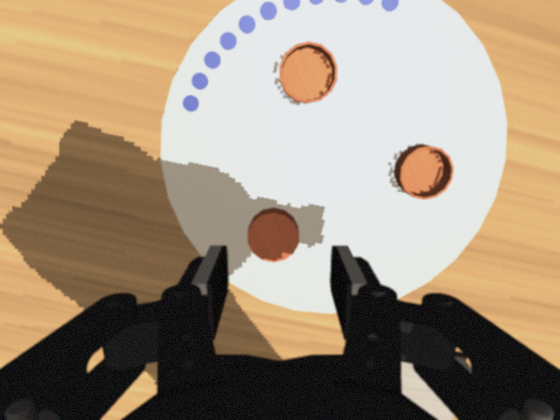

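Cup C is at (273,235), between the jaws and about 2 mm towards the left finger. The other cups are well clear, so I'm descending.

Emit:
jog_arm(
  slide=[
    [-0.1, -0.2, 2.5],
    [-0.1, -0.2, 4.5],
    [-0.1, -0.2, 4.5],
    [-0.1, -0.2, 4.5],
    [-0.1, -0.2, 4.5],
  ],
  twist=[
    [0, 0, 0],
    [0, 0, 0],
    [0, 0, 0],
    [0, 0, 0],
    [0, 0, 0],
  ],
)

```text
clock: 4.08
position: [0.4419, 0.2947, 0.035]
tool_rot: [-3.141, -0.001, 0.224]
force: [0.1, -0.7, -0.1]
grip_width: 0.0452
gripper_force: 0.0
```

Emit:
jog_arm(
  slide=[
    [0, 0, 0.25],
    [0, 0, 0.25],
    [0, 0, 0.25],
  ],
  twist=[
    [0, 0, 0],
    [0, 0, 0],
    [0, 0, 0],
  ],
)

```text
clock: 4.45
position: [0.4415, 0.2943, 0.0319]
tool_rot: [3.142, -0.0, 0.224]
force: [0.3, 0.7, 0.2]
grip_width: 0.0451
gripper_force: 0.0
```

Emit:
jog_arm(
  slide=[
    [0, 0, 0],
    [0, 0, 0],
    [0, 0, 0],
    [0, 0, 0],
    [0, 0, 0],
    [0, 0, 0],
  ],
  twist=[
    [0, 0, 0],
    [0, 0, 0],
    [0, 0, 0],
    [0, 0, 0],
    [0, 0, 0],
    [0, 0, 0],
  ],
  gripper=0.25,
  force=25,
)

```text
clock: 5.2
position: [0.4415, 0.2944, 0.032]
tool_rot: [3.142, -0.0, 0.224]
force: [-0.4, -1.1, 5.4]
grip_width: 0.0286
gripper_force: 24.6
```

Emit:
jog_arm(
  slide=[
    [0, 0, -1],
    [0, 0, -4],
    [0, 0, -8],
    [0, 3, -11],
    [2, 8, -11],
    [3.5, 13, -11],
    [5, 18, -11],
    [6.3, 23, -11],
    [7.7, 28, -11],
    [9, 33, -11],
    [10, 36.5, -11],
    [10.3, 38.2, -9],
    [10.3, 38.2, -8],
    [10.3, 38.2, -8],
    [10.3, 38.2, -8],
    [10.3, 38.2, -8],
  ],
  twist=[
    [0, 0, 0],
    [0, 0, 0],
    [0, 0, 0],
    [0, 0, 0],
    [0, 0, 0],
    [0, 0, 0],
    [0, 0, 0],
    [0, 0, 0],
    [0, 0, 0],
    [0, 0, 0],
    [0, 0, 0],
    [0, 0, 0],
    [0, 0, 0],
    [0, 0, 0],
    [0, 0, 0],
    [0, 0, 0],
  ],
)

```text
clock: 7.2
position: [0.6271, -0.0537, 0.1125]
tool_rot: [-3.142, -0.001, 0.226]
force: [-0.6, -0.1, -0.1]
grip_width: 0.0283
gripper_force: 24.8
```

Run:
```python
from h import *
w=grab('wrist','w3.png');s=r.get_state();print(s['position'],s['grip_width'],s['gripper_force'],s['tool_rot'])
print('recess pred',proj(w,(.627,-.0555,.031)))
```

```text
[ 0.62711988 -0.05416013  0.11249254] 0.02850830540824524 24.76532891392708 [ 3.14139376e+00 -9.58118194e-04  2.25776013e-01]
recess pred [279.87207556 223.78952538]
```

View pics/w3.png

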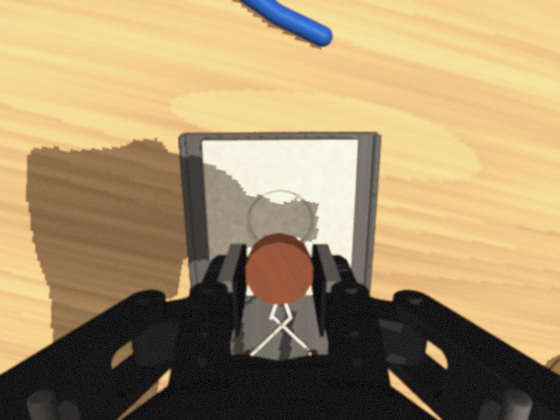

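The recess circle is centred near (280.5,222.5), as predicted. The held cup's top face is centred near (279.5,273) and stands level.

Run:
```python
from h import *
w=load('wrist');s=r.get_state();p=np.array(s['position'])
H=cv2.cvtColor(w['color'],cv2.COLOR_RGB2HSV);m=((H[...,1]>100)&((H[...,0]<15)|(H[...,0]>170)))[225:320,235:325]
g=H[225:320,280-0,2]; print('column V', list(zip(range(225,320,3),g[::3])))
print('ranges',[round(float(at_range(w,280,v)[2]),4) for v in range(236,308,6)])
q=at_z(w,279.5,273.5,.0985);print('cup',q,'tool',R.from_euler('xyz',s['tool_rot']).inv().apply(q-p))
print('recess',at_z(w,280.5,222.5,.031))
```

```text
column V [(225, np.uint8(160)), (228, np.uint8(161)), (231, np.uint8(162)), (234, np.uint8(99)), (237, np.uint8(98)), (240, np.uint8(99)), (243, np.uint8(150)), (246, np.uint8(148)), (249, np.uint8(151)), (252, np.uint8(152)), (255, np.uint8(154)), (258, np.uint8(155)), (261, np.uint8(158)), (264, np.uint8(157)), (267, np.uint8(152)), (270, np.uint8(155)), (273, np.uint8(154)), (276, np.uint8(150)), (279, np.uint8(155)), (282, np.uint8(153)), (285, np.uint8(154)), (288, np.uint8(156)), (291, np.uint8(153)), (294, np.uint8(155)), (297, np.uint8(158)), (300, np.uint8(156)), (303, np.uint8(151)), (306, np.uint8(101)), (309, np.uint8(117)), (312, np.uint8(111)), (315, np.uint8(116)), (318, np.uint8(114))]
ranges [0.0916, 0.0973, 0.0973, 0.0974, 0.0984, 0.0987, 0.098, 0.0973, 0.0988, 0.0991, 0.0991, 0.0982]
cup [ 0.62750418 -0.05500629  0.0985    ] tool [0.00017172 0.00090794 0.01399289]
recess [ 0.62790141 -0.05568896  0.031     ]
```

Cup and recess agree within about 1 mm. The cup top has to go from 98.5 mm to 39 mm.

Emit:
jog_arm(
  slide=[
    [0, 0.05, 2.5],
    [0, 0.05, 4],
    [0, 0.05, 5],
    [0, 0.05, 5.5],
    [0, 0.05, 5.5],
    [0, 0.05, 5.5],
    [0, 0.05, 5.5],
  ],
  twist=[
    [0, 0, 0],
    [0, 0, 0],
    [0, 0, 0],
    [0, 0, 0],
    [0, 0, 0],
    [0, 0, 0],
    [0, 0, 0],
  ],
)

```text
clock: 8.12
position: [0.6274, -0.0557, 0.0574]
tool_rot: [3.141, -0.001, 0.224]
force: [0.2, -0.4, 0.6]
grip_width: 0.0286
gripper_force: 24.8
```

Emit:
jog_arm(
  slide=[
    [0, 0, 0.2],
    [0, 0, 0.35],
    [0, 0, 0.4],
    [0, 0, 0.4],
    [0, 0, 0.4],
  ],
  twist=[
    [0, 0, 0],
    [0, 0, 0],
    [0, 0, 0],
    [0, 0, 0],
    [0, 0, 0],
  ],
)

```text
clock: 8.75
position: [0.627, -0.0557, 0.0531]
tool_rot: [3.141, -0.0, 0.224]
force: [-2.3, -0.3, 4.3]
grip_width: 0.0285
gripper_force: 25.2
```

It has touched the floor with about 4 N, so I'm releasing it and rising.

Emit:
jog_arm(
  slide=[
    [0, 0, 0],
    [0, 0, 0],
    [0, 0, 0],
    [0, 0, 0],
  ],
  twist=[
    [0, 0, 0],
    [0, 0, 0],
    [0, 0, 0],
    [0, 0, 0],
  ],
  gripper=0.6,
)

```text
clock: 9.25
position: [0.6269, -0.0556, 0.0527]
tool_rot: [-3.141, 0.0, 0.224]
force: [0.1, 0.0, -0.6]
grip_width: 0.051
gripper_force: 0.0
```

Emit:
jog_arm(
  slide=[
    [0, 0, -2],
    [0, 0, -6],
    [0, 0, -9],
    [-4, 0, -11],
    [-8, 0, -11],
    [-9.6, 0, -11],
    [-9.6, 0, -11],
    [-9.6, 0, -11],
  ],
  twist=[
    [0, 0, 0],
    [0, 0, 0],
    [0, 0, 0],
    [0, 0, 0],
    [0, 0, 0],
    [0, 0, 0],
    [0, 0, 0],
    [0, 0, 0],
  ],
  gripper=0.8,
)

```text
clock: 10.25
position: [0.535, -0.0766, 0.1634]
tool_rot: [3.142, -0.002, 0.225]
force: [0.3, -0.4, 0.3]
grip_width: 0.0684
gripper_force: 0.0
```

Run:
```python
from h import *
w=grab('wrist','w4.png');s=r.get_state();print(s['position'],s['grip_width'],s['tool_rot'])
print('recess pred',proj(w,(.6276,-.0556,.039)),[round(float(at_range(w,u,v)[2]),4) for u,v in [tuple(proj(w,(.6276,-.0556,.039))+np.array(k)) for k in [(0,0),(-12,0),(12,0),(0,-12),(0,12)]]])
```

```text
[ 0.53492858 -0.07642886  0.16315421] 0.06826999983386482 [-3.14125341e+00 -1.72850748e-03  2.24885552e-01]
recess pred [277.26537549  67.53965444] [0.0387, 0.0394, 0.0391, 0.0385, 0.0388]
```

View pics/w4.png

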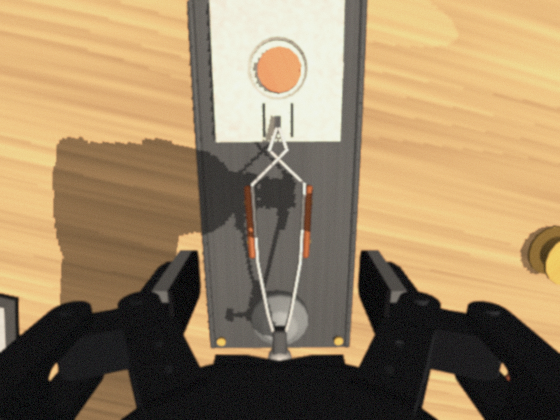

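The cup lies rim down, centred in the recess at (278,68) with its top level at 39 mm. The grips run (247,185)–(252,257) on the left and (310,186)–(306,257) on the right, and the scribed lines are at (264,120) and (292,120).

Run:
```python
from h import *
w=load('wrist');a=load('top');s=r.get_state();p=np.array(s['position']);Rt=R.from_euler('xyz',s['tool_rot'])
H=cv2.cvtColor(w['color'],cv2.COLOR_RGB2HSV)
for lo,hi,t in [(238,262,(282+150/5-.4,172+291/5-.4)),(298,318,(282+214/5-.4,172+277/5-.4))]:
  m=(H[...,1]>110)&((H[...,0]<15)|(H[...,0]>170)); m[:, :lo]=0;m[:,hi:]=0;m[:180]=0;m[262:]=0
  v,u=np.nonzero(m);c=(u.mean(),v.mean())
  P=np.array([at_range(w,x,y) for x,y in zip(u,v)]);P=P[(P[:,2]>.045)&(P[:,2]<.08)]
  T=Rt.inv().apply(P-p)
  print('pix',c,u.min(),u.max(),v.min(),v.max(),'mean',P.mean(0).round(4),'tool min/max',np.percentile(T,3,0).round(4),np.percentile(T,97,0).round(4),'n',len(P))
  print(' tri',tri(w,c,a,t))
for u,v in [(264,120),(292,120)]: print('line',at_z(w,u,v,.031).round(4), 'tool',Rt.inv().apply(at_z(w,u,v,.031)-p).round(4))
yaw=.2248; print('tool recess',Rt.inv().apply(np.array([.6276,-.0556,.027])-p))
```

```text
pix (np.float64(249.01758241758242), np.float64(221.6791208791209)) 244 254 185 258 mean [ 0.5256 -0.0593  0.0627] tool min/max [-0.0279 -0.0215  0.0954] [ 0.0169 -0.0161  0.1058] n 450
 tri (array([ 0.52390926, -0.05920974,  0.05806241]), np.float64(1.4406911969646585e-05))
pix (np.float64(307.2874109263658), np.float64(221.18527315914488)) 303 312 185 257 mean [ 0.5346 -0.0974  0.0627] tool min/max [-0.0274  0.0182  0.0954] [0.0169 0.0229 0.1057] n 411
 tri (array([ 0.53154854, -0.09807665,  0.05339572]), np.float64(0.0016933814355167979))
line [ 0.5917 -0.054   0.031 ] tool [ 0.0601 -0.0092  0.1323]
line [ 0.5961 -0.0735  0.031 ] tool [0.0601 0.0108 0.1323]
tool recess [0.09474716 0.00040711 0.13631805]
```

Both grips' outer faces lie ±22 mm about tool y = +0.7 mm with their tops at 62.7 mm, which matches the text. Descending around them with the jaws open to 68 mm.

Emit:
jog_arm(
  slide=[
    [-0.15, 0.06, 3],
    [-0.15, 0.06, 6],
    [-0.15, 0.06, 8.5],
    [-0.15, 0.06, 10],
    [-0.15, 0.06, 10.1],
    [-0.15, 0.06, 10.1],
    [-0.15, 0.06, 10.1],
    [-0.15, 0.06, 10.1],
  ],
  twist=[
    [0, 0, 0],
    [0, 0, 0],
    [0, 0, 0],
    [0, 0, 0],
    [0, 0, 0],
    [0, 0, 0],
    [0, 0, 0],
    [0, 0, 0],
  ],
)

```text
clock: 11.3
position: [0.5326, -0.0781, 0.0626]
tool_rot: [3.141, -0.001, 0.224]
force: [-0.3, -0.6, -0.4]
grip_width: 0.0682
gripper_force: 0.0
```

Run:
```python
from h import *
w=grab('wrist','w5.png');s=r.get_state();print(s['position'],s['grip_width'],s['tool_rot'],s['force'])
print('tips pred',proj(w,(.5964,-.0627,.043)))
```

```text
[ 0.53242832 -0.07815042  0.06243361] 0.06843480474794907 [ 3.14097715e+00 -9.42790694e-04  2.24041066e-01] [-0.61326144  0.62660936 -0.51078835]
tips pred [273.75113172 115.54752027]
```

View pics/w5.png

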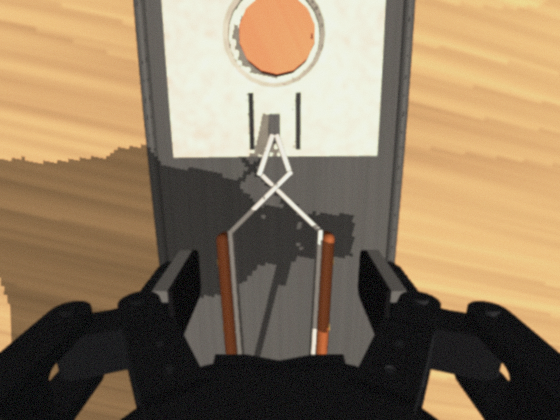

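The jaws straddle the grips (217–333), about 1 mm off centre to the right. I'll recentre, then close in steps.

Emit:
jog_arm(
  slide=[
    [0, -0.12, 0],
    [0, -0.12, 0],
    [0, -0.12, 0],
  ],
  twist=[
    [0, 0, 0],
    [0, 0, 0],
    [0, 0, 0],
  ],
  gripper=0.6,
  force=30,
)

```text
clock: 11.72
position: [0.5318, -0.0767, 0.0618]
tool_rot: [3.142, -0.0, 0.224]
force: [-0.8, 0.6, -0.1]
grip_width: 0.0512
gripper_force: 0.0
```

Emit:
jog_arm(
  slide=[
    [0, 0, 0],
    [0, 0, 0],
    [0, 0, 0],
    [0, 0, 0],
  ],
  twist=[
    [0, 0, 0],
    [0, 0, 0],
    [0, 0, 0],
    [0, 0, 0],
  ],
  gripper=0.47,
)

```text
clock: 12.22
position: [0.5322, -0.0767, 0.0621]
tool_rot: [3.141, -0.001, 0.224]
force: [-1.2, 0.4, 5.9]
grip_width: 0.0401
gripper_force: 5.1
```

Run:
```python
from h import *
w=grab('wrist','w6.png');s=r.get_state();print(s['position'],s['grip_width'],s['gripper_force'],s['force'])
c=cv2.imread('pics/w6.png')[70:340,150:410];cv2.imwrite('pics/w6c.png',cv2.resize(c,None,fx=2.2,fy=2.2,interpolation=cv2.INTER_CUBIC))
```

```text
[ 0.53217526 -0.07675355  0.06215709] 0.039946296714381234 5.1143752400093945 [-0.03500401  0.56910949  5.86034367]
```

View pics/w6c.png

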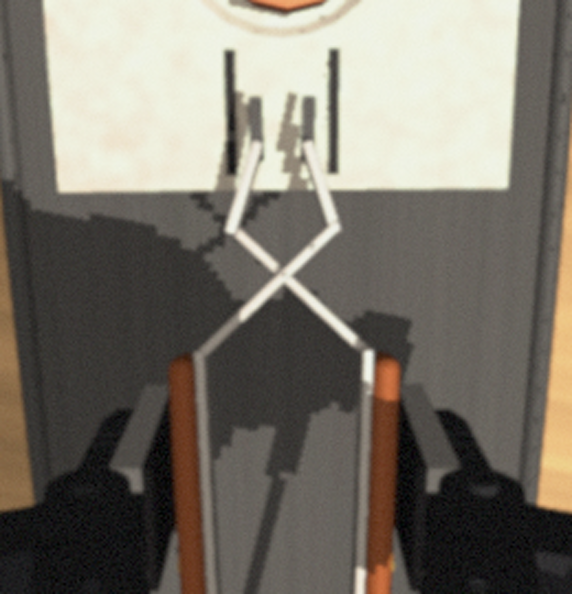

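The tips have opened symmetrically to about 7.4 mm (crop 262–303, lines 231–333) at a 40 mm jaw opening. Closing further in steps.

Emit:
jog_arm(
  slide=[
    [0, 0, 0],
    [0, 0, 0],
    [0, 0, 0],
  ],
  twist=[
    [0, 0, 0],
    [0, 0, 0],
    [0, 0, 0],
  ],
  gripper=0.42,
)

```text
clock: 12.65
position: [0.5325, -0.0767, 0.0624]
tool_rot: [3.141, -0.001, 0.224]
force: [-0.8, -1.3, 6.5]
grip_width: 0.0362
gripper_force: 6.4
```

Emit:
jog_arm(
  slide=[
    [0, 0, 0],
    [0, 0, 0],
    [0, 0, 0],
    [0, 0, 0],
    [0, 0, 0],
    [0, 0, 0],
  ],
  twist=[
    [0, 0, 0],
    [0, 0, 0],
    [0, 0, 0],
    [0, 0, 0],
    [0, 0, 0],
    [0, 0, 0],
  ],
  gripper=0.38,
)

```text
clock: 13.4
position: [0.5327, -0.0768, 0.0625]
tool_rot: [3.141, -0.002, 0.225]
force: [-0.2, -0.3, 7.0]
grip_width: 0.0322
gripper_force: 8.2
```

Run:
```python
from h import *
w=grab('wrist','w7.png');s=r.get_state();print(s['position'],s['grip_width'],s['gripper_force'],s['force'])
c=cv2.imread('pics/w7.png')[0:270,150:410];cv2.imwrite('pics/w7c.png',cv2.resize(c,None,fx=2.2,fy=2.2,interpolation=cv2.INTER_CUBIC))
```

```text
[ 0.53273666 -0.07683574  0.06253773] 0.03244444383158554 8.150774985551834 [ 0.7246386  -0.40330093  6.88425082]
```

View pics/w7c.png

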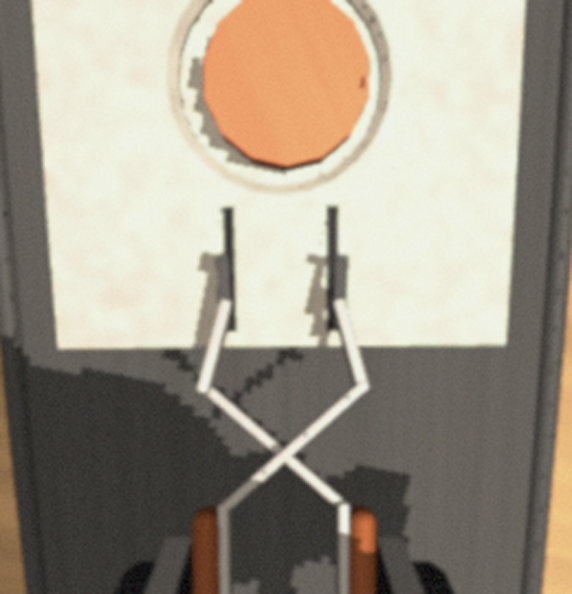

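The tips stand almost exactly over the lines, with inner faces at about 230 and 333 in the crop, so the gap is about 19 mm at 8.2 N. The cup sits about 1.4 mm off the recess centre, well inside tolerance. I'll make one small nudge, settle, then hand in.

Emit:
jog_arm(
  slide=[
    [0, 0, 0],
    [0, 0, 0],
    [0, 0, 0],
    [0, 0, 0],
    [0, 0, 0],
    [0, 0, 0],
  ],
  twist=[
    [0, 0, 0],
    [0, 0, 0],
    [0, 0, 0],
    [0, 0, 0],
    [0, 0, 0],
    [0, 0, 0],
  ],
  gripper=0.375,
)

```text
clock: 14.2
position: [0.5328, -0.0769, 0.0626]
tool_rot: [3.141, -0.002, 0.225]
force: [-0.0, -1.3, 7.5]
grip_width: 0.0322
gripper_force: 8.4
```

Run:
```python
from h import *
s=r.get_state();print(s['grip_width'],s['gripper_force'],s['force'])
print(r.finish_job())
```

```text
0.03224412445940229 8.410887569189072 [-0.01410269 -1.2712728   7.48382961]
the job is handed in; nothing more can be done
None
```

The job is handed in, with no verdict returned: cup C lies rim down and released in the recess, about 1.4 mm off centre, and the gripper is holding the tweezer tips about 19–20 mm apart by my camera measurement at 8.4 N.

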